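# Unlatch a terminal box and slide its cover off

### The arm

A 6-joint arm with a two-finger parallel gripper is mounted at the origin on a cart in front of the work surface, level with it; the furniture and walls round the work are solid. World frame = base frame: x ahead of the robot, y to its left, z up, the work surface at z = 0. Lengths are in m, angles in degrees, forces in N, time in s.
With the tool pointing down it reaches from about 0.25 to 0.775 m from the base axis. Payload 4 kg.
Tool frame: the origin (TCP) lies between the finger pads; the fingertips stand 22 mm ahead of it and the grasp point (between the pads) lies 3 mm ahead of it (ctrl.tips_ahead is the z of the fingertips in the tool frame, in m); z points along the fingers, y is the line along which they close (so a half turn about z gives the same grasp; the last joint's range is limited). The gripper opens to 94 mm and grips with 3 to 60 N. Pads are 16 mm wide; open, the fingers measure 119 mm over their backs; the gripper's body (75 mm by 177 mm) begins 78 mm behind the grasp point.
Start: joints at [66.228, 4.996, 78.535, -0, 96.463, -5.907], TCP at [0.169, 0.523, 0.228] pointing down, gripper open.
Joint ranges: [-177.83, 177.83], [-43.37, 116.18], [15.69, 146.23], [-61.86, 241.86], [9.47, 152.12], [-147.06, 147.06]. Speed limits (degrees/s): [159.86, 159.86, 180, 180, 180, 180].

### API

Orientations are given as [roll, pitch, yaw] about the fixed x, y, z axes, in that order (R = Rz(yaw) Ry(pitch) Rx(roll)).
In Python, from station import monitor, vision, ticket, ctrl gives the robot as it stands. The module is installed in compiled form; this text tells all that it offers.
- The arm moves only by the tool jog_arm, never from a script. Its argument "moves" is a list of rows, each a list of 5 numbers: the finger opening in mm, from 0 to 94, then the shift along the world's x, y, z in mm, then the turn about the world's z in rad. A call has 1 to 5 rows; each row shifts and turns the commanded pose from where the row before left it; what a row does not reach is not made up. A row lasts 1/12 s, in which the tool goes at most 41.7 mm and 7.16 degrees, less where a joint would pass 70% of its speed; a pose out of reach is approached as far as the arm can. A call is refused whole if a number of a shift passes 41.7 or a number of a turn 0.125, either way. A call with a gripper value outside its range is refused whole. The fingers move at their own pace and stop on an object; the grip force is fixed at half the most. Time passes only in rows, so rows that do not move let the fingers close. It gives the time, the measured TCP pose, the force, the opening and the grip force at its end, in the units of the state.
- monitor.get_state(): the state, without advancing time (a new reading comes with each control period).
- vision.grab_frame(name): name is "side" or "top" or "wrist"; returns a dict with "frame" (384x512x3 uint8, red, green, blue), "K" (3x3 intrinsics, pixels), "rvec" (rotation vector, rad) and "tvec" (3), from world to camera coordinates, as OpenCV has them. Camera axes: x right, y down, z forward; pixel columns grow to the right and rows downward; lengths in m; the calibration is good to about 2 mm. A picture is of the moment at which its call begins. There is no depth.
- ticket.job_done(): hands the job in; it is judged then, once.
Trained networks look in a picture, given as the dict that the camera call returned (one of the last four; its "shot" number tells which), for a name from the list of things; names that differ only in an ending like _2 or _b are one class to them, and where a whole thing is asked for, a point or a joint stands for the part that bears it (a point fixed in the world has none). Each returns a list of dicts, best first, with "p" (0 to 1); they miss things now and then, are a little off and sometimes report something else, mostly with a low value. They report only what shows in the picture. A call takes as long as a camera call. They do not tell look-alikes from the thing itself.
- vision.find_in(name, picture): "bbox" ([left, top, width, height] in pixels, round what is visible of it).
- vision.masks_of(name, picture): "pixels" (384x512 bool, what is visible of it) and "bbox" ([left, top, width, height] in pixels, round what is visible of it).
- vision.mark_of(name, picture): "pixel" ([row, column] in pixels: a listed point, or the origin of a listed thing).
The state is a dict: "t": time; "q": joint angles; "qd": joint speeds; "joint_efforts": joint torques, N m; "tool_pos": TCP position; "tcp_rot": TCP orientation; "contact_force": force on the tool from outside, world axes, zero at the start; "moment": the same for the moment, N m; "finger_gap": opening from 0.0 (shut) to 1.0 (fully open); "grip_force": force on a finger pad.
Only numpy, scipy, OpenCV 4.12 (cv2) and the standard library are available. Lean on these libraries where they do the work, as an engineer would, in place of code of your own. Each camera call takes 0.05 s, during which the arm holds its last target. There are 200 camera calls.

### The job

Open the terminal box: press its snap tab right down, where it stays, then push the released aluminium cover by its rib along the rails, off the terminals and past the tab's slot, so that it ends up lying flat on the box's deck. Only press and push: do not lift the cover off the box, and do not shift the loose things standing around.

Things in the scene. Friction and masses are not known exactly. Their poses are not given: they have to be found in the camera images.
- terminal_box: Grey plastic terminal box screwed to the worktop, 260 (its x) x 100 (y) x 40 mm high to its top face; origin: centre of its underside. -x half: seat with the cover; +x half: empty deck, same level; slot of the snap tab between them at x = -17 to -1, across the box. The cover slides off in +x, straight. Four 5 mm high feet reach y = +-68 mm; a cable gland sticks out at the +x end to x = 152.
- seat (a point): Centre of the cover's seat on the box's top face, box x = -70, z = 40 mm: an opening with brass terminals under the cover, between side rails with inward lips (x = -130 to -20, lip tops at z = 51, 70 mm free between the lips). A 6 mm high stop at x = -126.5 keeps the cover from sliding backwards.
- deck (a point): Centre of the empty flat deck on the box's top face, box x = 62, z = 40 mm: it runs from x = 0 to an 8 mm high end stop at x = 125.5, between 8 mm high kerbs 83 mm apart.
- snap_tab (a joint): Travel of the black snap tab straight down, m. About 0: up, its nose bar stands 9 mm above the top face in front of the cover's leading edge and blocks it. 0.012: fully in (firm stop), bar 3 mm under the top face, cover free. About 4 N moves it all the way; no spring, it stays where it is left. From 0.010 on it counts as pressed in.
- tab_pad (a point): Centre of the top of the snap tab's thumb pad, which stands out beside the box on its +y side: 30 (box x) x 32 mm (y), at box x = -9, y = 68, z = 64 mm when up, 52 mm when fully in. It moves with the tab. Even fully in it stands 1 mm above the rails.
- terminal_cover: Loose aluminium cover plate, 110 (x) x 80 (y) x 5 mm, about 0.16 kg, with a push rib across it; origin: centre of its underside, axes as the box's. On its seat: box x = -70, y = 0, z = 40 mm; against the deck's end stop: x = 70 mm. It slides easily (about 1 N) when the tab is in.
- cover_rib (a point): Middle of the top edge of the cover's push rib: a wall 6 mm thick (x), 50 mm long (y), 18 mm high above the plate's upper face, at cover x = -30, top at z = 23 mm. Its flat -x face (cover x = -33) is the one to push; 22 mm of bare plate lie behind it. Two low gussets are on its other side.
- crucible: White conical crucible, 44 mm across, 37 mm high, loose, on the worktop on the +y side of the box; origin: centre of its underside.
- sample_tin: Round metal sample tin, 54 mm across, 58 mm high, loose, on the worktop on the +y side of the box, near the deck; origin: centre of its underside.
- weighing_bottle: Glass weighing bottle with stopper, 43 mm across, 64 mm high, loose, on the worktop on the -y side of the box; origin: centre of its underside.
- tapping_mallet: Small wooden mallet lying loose on the worktop to the left, 19 x 125 x 48 mm; origin: centre of its underside.
- mixing_bowl: Metal mixing bowl, 125 mm across, 55 mm high, loose, on the worktop to the left; origin: centre of its underside.
Not all that is in view belongs to the job. There is more than one size of the terminal_cover; the job needs the smallest.

How it is judged:
By the outcome, as a careful person would: the job done as asked, in the order asked, and still so for the second after the job is handed in, with the robot touching nothing.
It also fails if it takes over 38 s, if anything falls off the work surface, if the arm or the gripper's body presses on something with over 40 N, if the wrist force passes 120 N, or if a joint passes its speed limit or range.

## Working session

There is one attempt and no reset: what is moved stays moved. The work goes in short steps, Python scripts to look and compute and a tool call to move; the robot and the scene stay as the last step left them, time stands still between calls to the robot, and variables do not carry over. Pictures are saved under pics/ and viewed, at most 10 in all, crops included, and the job is handed in when it is done.

Besides the shell and the picture viewer there is one more tool, called after "Call:" as name(argument=value, ...), one argument or row to a line, values as JSON. jog_arm: Moves the arm, as the interface text tells. Its arguments: {"type":"object","properties":{"moves":{"type":"array"}},"required":["moves"]}

```bash
mkdir -p pics
cat > h.py <<'E'
import numpy as np, cv2
from station import monitor, vision, ticket, ctrl
def ray(d,px):
    K=np.array(d["K"]);R=cv2.Rodrigues(np.array(d["rvec"],float))[0];t=np.array(d["tvec"],float).ravel()
    return -R.T@t, R.T@np.linalg.inv(K)@np.array([px[1],px[0],1.])
def atz(d,px,z):
    c,r=ray(d,px); return c+r*(z-c[2])/r[2]
def tri(obs):
    A=np.zeros((3,3));b=np.zeros(3)
    for d,px in obs:
        c,r=ray(d,px);r/=np.linalg.norm(r);P=np.eye(3)-np.outer(r,r);A+=P;b+=P@c
    return np.linalg.solve(A,b)
def proj(d,p):
    return cv2.projectPoints(np.array(p,float).reshape(-1,3),np.array(d["rvec"],float),np.array(d["tvec"],float),np.array(d["K"],float),None)[0].reshape(-1,2)
def save(n,im): cv2.imwrite("pics/"+n,cv2.cvtColor(im,cv2.COLOR_RGB2BGR))
E
python3 - <<'E'
from h import *
np.set_printoptions(precision=3,suppress=True)
T=vision.grab_frame("top");S=vision.grab_frame("side")
save("top.png",T["frame"]);save("side.png",S["frame"])
for nm,d in(("T",T),("S",S)):
  print(nm,"cam",ray(d,(0,0))[0])
  for n in["terminal_box","seat","deck","tab_pad","cover_rib","terminal_cover","crucible","sample_tin","weighing_bottle"]:
    print(nm,n,[(np.round(m["pixel"],1).tolist(),round(m["p"],2)) for m in vision.mark_of(n,d)][:4])
s=monitor.get_state();print(s["t"],s["tool_pos"],s["tcp_rot"],s["finger_gap"],ctrl.tips_ahead)
E
```

```text
T cam [0.471 0.084 1.351]
T terminal_box [([188.7, 287.4], 0.71), ([228.6, 154.7], 0.57)]
T seat [([213.2, 292.0], 0.79)]
T deck [([168.1, 287.7], 0.9)]
T tab_pad [([190.4, 268.4], 0.63)]
T cover_rib [([222.8, 291.7], 0.89), ([189.6, 182.8], 0.82), ([217.7, 367.4], 0.77)]
T terminal_cover [([187.9, 197.1], 0.87), ([209.9, 291.2], 0.78), ([235.3, 371.0], 0.63)]
T crucible [([219.1, 258.2], 0.49)]
T sample_tin [([174.5, 253.2], 0.66), ([211.6, 293.5], 0.65)]
T weighing_bottle [([176.1, 252.9], 0.57), ([185.6, 322.0], 0.51)]
S cam [0.558 1.052 0.472]
S terminal_box [([205.4, 256.8], 0.69)]
S seat [([191.8, 279.8], 0.9)]
S deck [([191.2, 233.8], 0.96), ([223.0, 289.0], 0.35)]
S tab_pad [([193.5, 263.6], 0.69), ([310.3, 184.7], 0.68), ([189.7, 250.1], 0.21)]
S cover_rib [([162.7, 285.3], 0.77), ([180.2, 288.4], 0.76)]
S terminal_cover [([174.3, 294.7], 0.85), ([254.5, 249.1], 0.65), ([191.0, 282.3], 0.6)]
S crucible [([223.1, 287.5], 0.69), ([295.7, 310.0], 0.37)]
S sample_tin [([224.3, 232.5], 0.82)]
S weighing_bottle [([187.6, 252.2], 0.69)]
1.0 [0.169 0.523 0.227] [179.997   0.002 162.136] 1.0008572741801693 0.022
```

View pics/top.png

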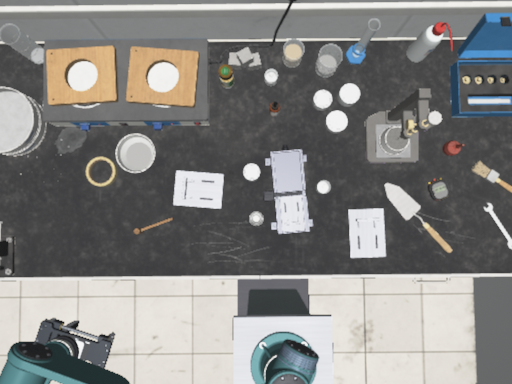

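View pics/side.png

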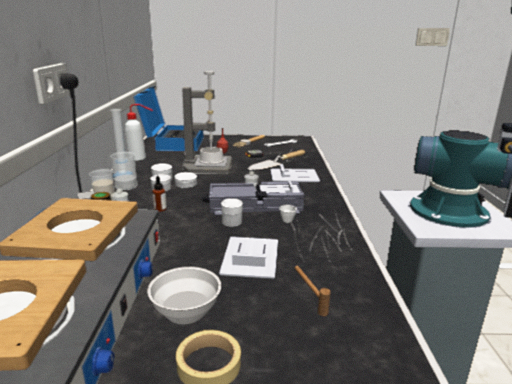

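Top: candidates for the cover are the plate in the box seat (row 213, col 292), a larger loose one on the left (188,197) and a larger loose one on the right (235,371). The seated one is the smallest, and is the one to use. The box's +x points away from the robot, and the tab pad is at about (193,268). The crucible is at (218,257), the tin at (172,252) and the bottle at (186,323).

Run:
```python
from h import *
np.set_printoptions(precision=4,suppress=True)
T=vision.grab_frame("top");S=vision.grab_frame("side")
mk={}
for n,z in(("seat",.04),("deck",.04),("tab_pad",.064),("cover_rib",.063)):
  m=[x for x in vision.mark_of(n,T) if abs(x["pixel"][1]-285)<25]
  s=[x for x in vision.mark_of(n,S) if abs(x["pixel"][1]-260)<40]
  if m: print(n,"top",atz(T,m[0]["pixel"],z))
  if m and s: print("   tri",tri([(T,m[0]["pixel"]),(S,s[0]["pixel"])]))
for n,z in(("crucible",0),("sample_tin",0),("weighing_bottle",0)):
  for x in vision.mark_of(n,T)[:2]: print(n,x["p"],atz(T,x["pixel"],z))
b=max((x for x in vision.masks_of("terminal_box",T) if abs(x["bbox"][0]-275)<30),key=lambda x:x["p"])
cnt=np.argwhere(b["pixels"])
W=np.array([atz(T,p,.04)[:2] for p in cnt],np.float32)
print("minrect",cv2.minAreaRect(W*1000))
for n in("terminal_cover",):
  for x in vision.masks_of(n,T):
    W=np.array([atz(T,p,.045 if abs(x["bbox"][0]-275)<30 else .005)[:2] for p in np.argwhere(x["pixels"])],np.float32)
    print(n,x["p"],x["bbox"],cv2.minAreaRect(W*1000))
c=T["frame"][140:242,235:340];save("c1.png",cv2.resize(c,None,fx=5.8,fy=5.8,interpolation=cv2.INTER_CUBIC))
```

```text
seat top [ 0.482  -0.0273  0.04  ]
   tri [ 0.4775 -0.0259  0.0516]
deck top [ 0.6194 -0.0194  0.04  ]
   tri [ 0.6138 -0.0195  0.0383]
tab_pad top [0.4619 0.065  0.064 ]
   tri [0.4976 0.0642 0.0636]
cover_rib top [ 0.4357 -0.0318  0.063 ]
   tri [ 0.451  -0.0278  0.1196]
crucible 0.6 [0.4528 0.0715 0.    ]
sample_tin 0.75 [0.6087 0.1003 0.    ]
sample_tin 0.38 [ 0.5665 -0.1419  0.    ]
weighing_bottle 0.61 [ 0.564  -0.1282  0.    ]
weighing_bottle 0.56 [0.4429 0.4031 0.    ]
minrect ((554.7744750976562, -9.025398254394531), (273.7771301269531, 144.10423278808594), 4.428657054901123)
terminal_cover 0.94 [175.3, 168.1, 48.9, 38.9] ((557.571533203125, 272.532958984375), (160.1079864501953, 119.40315246582031), 82.58296203613281)
terminal_cover 0.69 [280.6, 193.8, 28.6, 38.8] ((476.6925354003906, -27.13782501220703), (110.16735076904297, 70.31092071533203), 4.484308242797852)
terminal_cover 0.57 [349.5, 209.8, 34.6, 47.9] ((410.75274658203125, -270.5882568359375), (158.69284057617188, 114.09734344482422), 1.5284684896469116)
```

View pics/c1.png

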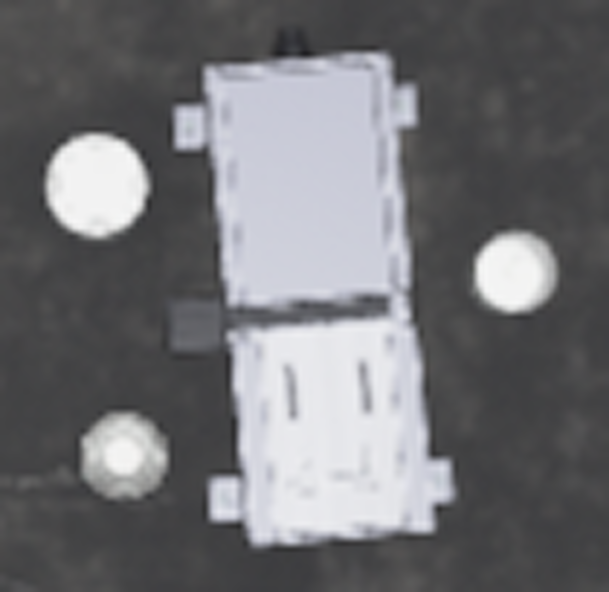

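The crop shows the seated plate, clearly smaller (110 vs ~160 mm). The box corners are at about (67,205), (55,388), (545,252) and (530,434) in the crop, with the pad at (327,197).

Run:
```python
from h import *
from scipy.optimize import least_squares
np.set_printoptions(precision=4,suppress=True)
T=vision.grab_frame("top")
cr=np.array([[205,67],[388,55],[252,545],[434,530],[197,327]],float)/5.8+[235,140]-0.4
M=np.array([[.130,.05,.048],[.130,-.05,.048],[-.130,.05,.051],[-.130,-.05,.051],[-.009,.068,.064]])
def w(p,P): 
    c,s=np.cos(p[2]),np.sin(p[2]); return np.c_[p[0]+c*P[:,0]-s*P[:,1],p[1]+s*P[:,0]+c*P[:,1],P[:,2]]
r=least_squares(lambda p:(proj(T,w(p,M))-cr).ravel(),[.547,-.02,.077])
print(r.x,np.degrees(r.x[2]));print(r.fun.reshape(-1,2))
print(w(r.x,np.array([[-.009,.068,.064],[-.1,0,.063],[-.103,0,.063],[-.070,0,.04]])))
print(monitor.get_state()["t"])
```

```text
[ 0.5477 -0.0227  0.0811] 4.6495051027502425
[[ 0.0502  0.3795]
 [ 0.054  -0.4137]
 [-0.3217  0.3558]
 [ 0.2588  0.0414]
 [-0.0402 -0.3649]]
[[ 0.5332  0.0443  0.064 ]
 [ 0.448  -0.0308  0.063 ]
 [ 0.445  -0.0311  0.063 ]
 [ 0.4779 -0.0284  0.04  ]]
1.8
```

Call:
jog_arm(
  moves=[
    [0, 24, -32, 0, 0.026],
    [0, 24, -32, 0, 0.026],
    [0, 24, -32, 0, 0.026],
    [0, 24, -32, 0, 0.026],
    [0, 24, -32, 0, 0.026],
  ],
)

```text
t: 2.22
tool_pos: [0.2894, 0.362, 0.2277]
tcp_rot: [180.0, 0.0, 169.7]
contact_force: [0.6, -0.5, -0.9]
finger_gap: 0.683
grip_force: 0.0
```

Call:
jog_arm(
  moves=[
    [0, 24, -32, 0, 0.026],
    [0, 24, -32, 0, 0.026],
    [0, 24, -32, 0, 0.026],
    [0, 24, -32, 0, 0.026],
    [0, 24, -32, 0, 0.026],
  ],
)

```text
t: 2.63
tool_pos: [0.4095, 0.2018, 0.2279]
tcp_rot: [180.0, 0.1, 177.1]
contact_force: [0.8, 0.5, 0.7]
finger_gap: 0.33
grip_force: 0.0
```

Call:
jog_arm(
  moves=[
    [0, 20, -26, 0, 0.026],
    [0, 16, -20, 0, 0.026],
    [0, 10, -14, 0, 0.026],
    [0, 4, -6, 0, 0.026],
    [0, 0, 0, 0, 0.026],
  ],
)

```text
t: 3.05
tool_pos: [0.4597, 0.1357, 0.2273]
tcp_rot: [-180.0, -0.0, -175.6]
contact_force: [-0.1, -0.2, 0.5]
finger_gap: 0.007
grip_force: 0.0
```

Call:
jog_arm(
  moves=[
    [0, 24, -30, -20, 0],
    [0, 24, -30, -20, 0],
    [0, 18, -22, -20, 0],
    [0, 7, -9, -10, 0],
    [0, 0, 0, 0, 0],
  ],
)

```text
t: 3.47
tool_pos: [0.5291, 0.047, 0.1555]
tcp_rot: [180.0, -0.4, -175.7]
contact_force: [-0.2, 0.0, 0.9]
finger_gap: 0.004
grip_force: 0.0
```

Run:
```python
from h import *
np.set_printoptions(precision=4,suppress=True)
W=vision.grab_frame("wrist");s=monitor.get_state();print(s["tool_pos"],s["tcp_rot"])
for n,z in(("tab_pad",.064),("cover_rib",.063),("seat",.04),("deck",.04)):
  for x in vision.mark_of(n,W)[:2]: print(n,x["p"],np.round(x["pixel"]),atz(W,x["pixel"],z))
x,y,a=.5477,-.0227,.0811
P=np.array([[-24,52,64],[6,52,64],[6,84,64],[-24,84,64],[-103,25,63],[-103,-25,63],[-97,25,63],[-97,-25,63],[-130,50,51],[-20,50,51],[0,-41.5,48],[0,41.5,48]])/1000
c,sn=np.cos(a),np.sin(a);Wd=np.c_[x+c*P[:,0]-sn*P[:,1],y+sn*P[:,0]+c*P[:,1],P[:,2]]
im=W["frame"].copy()
for p in proj(W,Wd): cv2.circle(im,tuple(int(v) for v in np.clip(np.round(p),-99,999)),2,(255,0,0),-1)
save("w1.png",cv2.resize(im,None,fx=1.5,fy=1.5))
```

```text
[0.5291 0.0484 0.1575] [ 179.9327   -0.2276 -175.6275]
tab_pad 0.97 [211. 251.] [0.5384 0.0433 0.064 ]
cover_rib 0.65 [106. 168.] [ 0.448  -0.0359  0.063 ]
cover_rib 0.59 [245. 488.] [0.5563 0.2802 0.063 ]
deck 0.96 [264. 191.] [ 0.611 -0.018  0.04 ]
deck 0.3 [205. 103.] [ 0.5509 -0.1103  0.04  ]
```

View pics/w1.png

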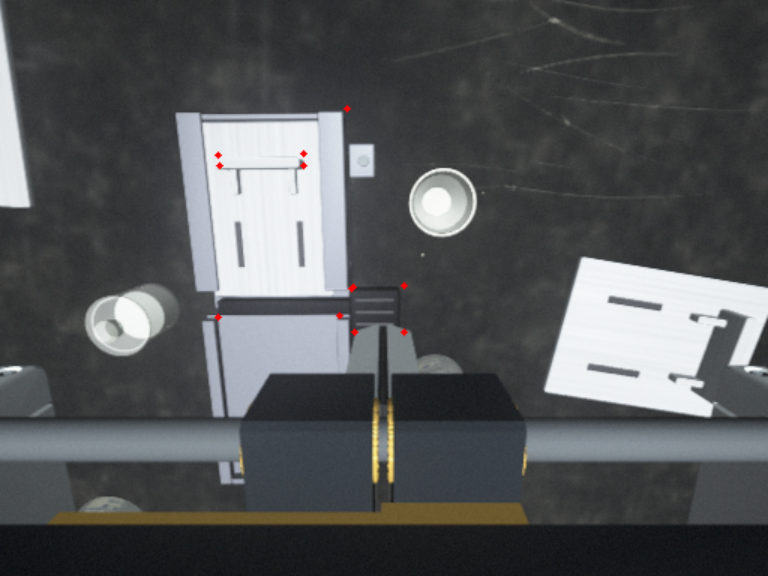

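The wrist view shows the pad at pixel (310,375) of the enlarged picture under the fingertips, and the rib at (162,262). My model is about 2.5 mm short in x. I'll correct that and press.

Call:
jog_arm(
  moves=[
    [0, 3, -2, -25, 0.003],
    [0, 3, -1, -25, 0],
    [0, 0, 0, -15, 0],
    [0, 0, 0, -4, 0],
    [0, 0, 0, -4, 0],
  ],
)

```text
t: 4.13
tool_pos: [0.5357, 0.0467, 0.0865]
tcp_rot: [180.0, 0.0, -175.3]
contact_force: [-0.8, 0.7, 0.4]
finger_gap: 0.003
grip_force: 0.0
```

Call:
jog_arm(
  moves=[
    [0, 0, 0, -4, 0],
    [0, 0, 0, -4, 0],
    [0, 0, 0, -2, 0],
    [0, 0, 0, 0, 0],
  ],
)

```text
t: 4.47
tool_pos: [0.5364, 0.0464, 0.077]
tcp_rot: [179.9, 0.1, -175.3]
contact_force: [-0.6, 1.3, 3.0]
finger_gap: 0.006
grip_force: 1.4
```

Call:
jog_arm(
  moves=[
    [0, 0, 0, -1, 0],
    [0, 0, 0, -1, 0],
    [0, 0, 0, 0, 0],
  ],
)

```text
t: 4.72
tool_pos: [0.5366, 0.0461, 0.0745]
tcp_rot: [180.0, 0.1, -175.3]
contact_force: [-0.7, 3.3, 3.9]
finger_gap: 0.008
grip_force: 1.8
```

Call:
jog_arm(
  moves=[
    [0, 0, 0, -1, 0],
    [0, 0, 0, 0, 0],
  ],
)

```text
t: 4.88
tool_pos: [0.5367, 0.0461, 0.0742]
tcp_rot: [180.0, 0.1, -175.4]
contact_force: [-0.9, 2.7, 7.1]
finger_gap: 0.004
grip_force: 3.3
```

Call:
jog_arm(
  moves=[
    [0, 0, 0, -1, 0],
    [0, 0, 0, 0, 0],
  ],
)

```text
t: 5.05
tool_pos: [0.5368, 0.0461, 0.0741]
tcp_rot: [180.0, 0.1, -175.3]
contact_force: [-3.2, 2.4, 10.4]
finger_gap: 0.007
grip_force: 5.0
```

Call:
jog_arm(
  moves=[
    [0, 0, 0, 10, 0],
    [0, 0, 0, 30, 0],
    [0, -20, -15, 10, 0],
    [0, -34, -20, 0, 0],
    [0, -34, -20, 0, 0],
  ],
)

```text
t: 5.47
tool_pos: [0.448, -0.0106, 0.1228]
tcp_rot: [-179.9, 0.1, -175.3]
contact_force: [-0.3, -0.8, -0.5]
finger_gap: 0.003
grip_force: 0.0
```

Firm stop reached (10 N, no further travel). Next I move above the bare plate behind the rib and check.

Call:
jog_arm(
  moves=[
    [0, -11, -21, 0, 0],
    [0, -2, 0, 0, 0],
    [0, 0, 0, 0, 0],
  ],
)

```text
t: 5.72
tool_pos: [0.4344, -0.0313, 0.122]
tcp_rot: [-180.0, 0.0, -175.5]
contact_force: [-0.1, -0.4, 1.0]
finger_gap: 0.004
grip_force: 0.0
```

Run:
```python
from h import *
np.set_printoptions(precision=4,suppress=True)
W=vision.grab_frame("wrist");S=vision.grab_frame("side");s=monitor.get_state();print(s["tool_pos"],s["tcp_rot"],s["t"])
for n,z in(("tab_pad",.052),("cover_rib",.063)):
  for x in vision.mark_of(n,W)[:2]: print(n,x["p"],np.round(x["pixel"]),atz(W,x["pixel"],z))
c=s["tool_pos"]
im=W["frame"].copy()
x,y,a=.5502,-.0227,.0811
P=np.array([[-103,25,63],[-103,-25,63],[-97,25,63],[-97,-25,63],[-125,40,45],[-125,-40,45]])/1000
co,sn=np.cos(a),np.sin(a);Wd=np.c_[x+co*P[:,0]-sn*P[:,1],y+sn*P[:,0]+co*P[:,1],P[:,2]]
for p in proj(W,Wd): cv2.circle(im,tuple(int(v) for v in np.clip(np.round(p),-99,999)),1,(255,0,0),-1)
L=cv2.resize(im[100:380,100:420],(400,350));R=cv2.resize(S["frame"][140:240,190:330],(400,286))
o=np.zeros((350,800,3),np.uint8);o[:,:400]=L;o[:286,400:]=R;save("w2.png",o)
```

```text
[ 0.4355 -0.0303  0.1221] [-179.9897    0.0399 -175.3716] 5.8167
cover_rib 0.73 [227. 250.] [ 0.448  -0.0348  0.063 ]
```

View pics/w2.png

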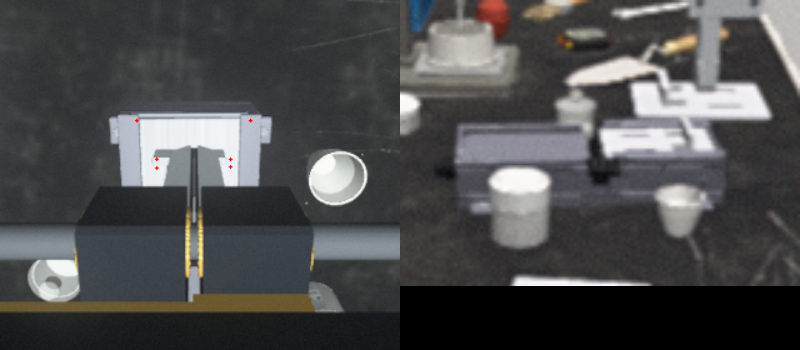

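Side view: the tab is down at slot (172,600), with crucible, tin and bottle undisturbed. Wrist view: the fingertips sit over the bare plate behind the rib (face at row 150-159). I'll descend.

Call:
jog_arm(
  moves=[
    [0, -1, -1, -20, 0],
    [0, 0, 0, -15, 0],
    [0, 0, 0, -10, 0],
    [0, 0, 0, -5, 0],
    [0, 0, 0, 0, 0],
  ],
)

```text
t: 6.33
tool_pos: [0.4333, -0.0307, 0.0706]
tcp_rot: [179.9, -0.2, -175.3]
contact_force: [-0.2, -0.8, -0.3]
finger_gap: 0.002
grip_force: 0.0
```

Call:
jog_arm(
  moves=[
    [0, 3, 0.2, 0, 0],
    [0, 4, 0.3, 0, 0],
    [0, 6, 0.5, 0, 0],
    [0, 8, 0.6, 0, 0],
    [0, 8, 0.7, 0, 0],
  ],
)

```text
t: 6.75
tool_pos: [0.464, -0.029, 0.0727]
tcp_rot: [-180.0, 0.0, -175.4]
contact_force: [-1.4, -0.3, 1.5]
finger_gap: 0.005
grip_force: 0.9
```

Call:
jog_arm(
  moves=[
    [0, 8, 0.6, 0, 0],
    [0, 8, 0.6, 0, 0],
    [0, 8, 0.7, 0, 0],
    [0, 8, 0.6, 0, 0],
    [0, 8, 0.7, 0, 0],
  ],
)

```text
t: 7.17
tool_pos: [0.5038, -0.0257, 0.072]
tcp_rot: [180.0, -0.0, -175.3]
contact_force: [-1.9, -0.0, 0.5]
finger_gap: 0.005
grip_force: 0.9
```

Sliding freely at about 1–2 N. Continue.

Call:
jog_arm(
  moves=[
    [0, 8, 0.6, 0, 0],
    [0, 8, 0.6, 0, 0],
    [0, 8, 0.7, 0, 0],
    [0, 8, 0.6, 0, 0],
    [0, 8, 0.7, 0, 0],
  ],
)

```text
t: 7.58
tool_pos: [0.5437, -0.0224, 0.0719]
tcp_rot: [180.0, -0.0, -175.3]
contact_force: [-1.0, -0.0, 1.4]
finger_gap: 0.002
grip_force: 0.9
```

Call:
jog_arm(
  moves=[
    [0, 8, 0.6, 0, 0],
    [0, 7, 0.6, 0, 0],
    [0, 5, 0.5, 0, 0],
    [0, 3, 0.2, 0, 0],
    [0, 0, 0, 0, 0],
  ],
)

```text
t: 8.0
tool_pos: [0.5668, -0.0205, 0.072]
tcp_rot: [180.0, 0.1, -175.3]
contact_force: [-0.0, 0.3, -0.2]
finger_gap: 0.007
grip_force: 0.0
```

Call:
jog_arm(
  moves=[
    [0, 3, 0.2, 0, 0],
    [0, 3, 0.3, 0, 0],
    [0, 2, 0.2, 0, 0],
    [0, 1, 0, 0, 0],
    [0, 0, 0, 0, 0],
  ],
)

```text
t: 8.42
tool_pos: [0.5752, -0.0199, 0.072]
tcp_rot: [180.0, 0.0, -175.3]
contact_force: [-0.1, 0.5, -0.4]
finger_gap: 0.003
grip_force: 0.1
```

Call:
jog_arm(
  moves=[
    [0, -4, 0, 0, 0],
    [0, -4, 0, 6, 0],
    [0, 0, 0, 40, 0],
    [0, -30, 0, 25, 0],
    [0, -40, 0, 10, 0],
  ],
)

```text
t: 8.83
tool_pos: [0.4997, -0.0204, 0.1579]
tcp_rot: [-179.9, 0.5, -175.3]
contact_force: [-0.1, 0.2, 1.5]
finger_gap: 0.009
grip_force: 0.0
```

Call:
jog_arm(
  moves=[
    [0, -40, 0, 10, 0],
    [0, -40, 0, 5, 0],
    [0, 0, 0, 0, 0],
    [0, 0, 0, 0, 0],
  ],
)

```text
t: 9.17
tool_pos: [0.4159, -0.0199, 0.1693]
tcp_rot: [-179.9, 0.2, -175.4]
contact_force: [-0.0, 0.3, 0.1]
finger_gap: 0.008
grip_force: 0.0
```

Run:
```python
from h import *
np.set_printoptions(precision=4,suppress=True)
W=vision.grab_frame("wrist");T=vision.grab_frame("top");S=vision.grab_frame("side");s=monitor.get_state();print(s["tool_pos"],s["t"])
x,y,a=.5502,-.0227,.0811;co,sn=np.cos(a),np.sin(a)
def tobox(p): d=p[:2]-[x,y]; return np.array([co*d[0]+sn*d[1],-sn*d[0]+co*d[1]])*1000
for k,d in(("W",W),("T",T)):
  for n,z in(("cover_rib",.063),("terminal_cover",.04),("tab_pad",.052)):
    for m in vision.mark_of(n,d)[:3]: print(k,n,round(m["p"],2),tobox(atz(d,m["pixel"],z)))
L=cv2.resize(W["frame"],(400,300));R=cv2.resize(S["frame"][140:245,190:330],(400,300))
A=cv2.resize(T["frame"][140:242,235:340],(400,300))
o=np.zeros((600,800,3),np.uint8);o[:300,:400]=L;o[:300,400:]=R;o[300:,:400]=A;save("f.png",o)
```

```text
[ 0.4179 -0.02    0.1683] 9.3167
W cover_rib 0.82 [-122.0691 -214.3205]
W cover_rib 0.58 [-99.3152  90.7523]
W terminal_cover 0.86 [-164.1683 -209.759 ]
W terminal_cover 0.82 [  0.1811 257.1316]
W terminal_cover 0.68 [67.3219  1.5952]
T cover_rib 0.64 [-111.4927 -219.4769]
T cover_rib 0.58 [26.3607  2.9383]
T cover_rib 0.56 [ 28.9927 327.8069]
T terminal_cover 0.88 [-157.4317 -234.5639]
T terminal_cover 0.88 [ 44.0401 288.6173]
T terminal_cover 0.58 [85.453  -7.0195]
T tab_pad 0.77 [-6.3241 77.1391]
```

View pics/f.png

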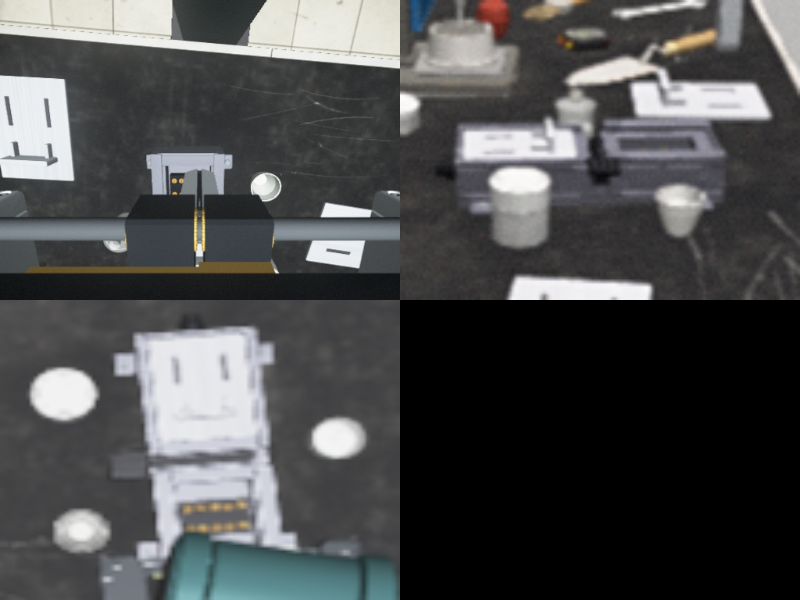

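The cover lies flat on the deck. The terminals are exposed, the slot is clear, and the crucible, tin and bottle haven't moved.

```bash
python3 -c "
from h import *
print(ticket.job_done())"
```

```text
the job is handed in; nothing more can be done
None
```

The snap tab is pressed fully in and the smallest cover lies flat on the deck, clear of the terminals and the tab's slot; nothing standing around the box moved, and the job was handed in at about 10 s.

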